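Nest the mixing beakers and put the lid on

ROBOT

A 6-joint arm with a two-finger parallel gripper is mounted at the origin on a cart in front of the work surface, level with it; the furniture and walls round the work are solid. World frame = base frame: x ahead of the robot, y to its left, z up, the work surface at z = 0. Lengths are in m, angles in rad, forces in N, time in s.
With the tool pointing down it reaches from about 0.375 to 0.925 m from the base axis. Payload 5.7 kg.
Tool frame: the origin (TCP) lies between the finger pads; the fingertips stand 22 mm ahead of it and the grasp point (between the pads) lies 3 mm ahead of it; z points along the fingers, y is the line along which they close (so a half turn about z gives the same grasp; the last joint's range is limited). The gripper opens to 85 mm and grips with 20 to 120 N. Pads are 22 mm wide; open, the fingers measure 114 mm over their backs; the gripper's body (76 mm by 85 mm) begins 54 mm behind the grasp point. The pads swing forward as they close: fully open they stand 13 mm farther back than shut.
Start: joints at [1.033, 0.359, 1.51, -0, 1.272, -0.115], TCP at [0.246, 0.547, 0.253] pointing down, gripper open.
Joint ranges: [-2.97, 2.97], [-1.01, 2.36], [0.21, 2.38], [-0.96, 4.11], [0.2, 2.71], [-2.98, 2.98]. Speed limits (rad/s): [2.39, 2.39, 3.14, 3.14, 3.14, 3.14].

INTERFACE

Orientations are given as a rotation vector (axis times angle).
In Python, from plant import bot gives the robot as it stands.
- The arm moves only by the shell command python3 -m creep 'ROWS' [FORCE]. ROWS is a JSON object of lists of equal length, an entry for each row: "dp": the shift along the tool's x, y, z in mm, a list of three; "dr": the turn, a rotation vector about the tool's x, y, z in rad, a list of three; "jaw": the opening, from -1 (shut) to 1 (fully open), so that 0 is half open. In form: {"dp": [[tx, ty, tz], ...], "dr": [[wx, wy, wz], ...], "jaw": [jaw, ...]}. A call has 1 to 12 rows; each row shifts and turns the commanded pose from where the row before left it, along the tool's axes as they then stand; what a row does not reach is not made up. A row lasts 1/8 s, in which the tool goes at most 62.5 mm and 10.7 degrees, less where a joint would pass 70% of its speed; a pose out of reach is approached as far as the arm can. A call is refused whole if a number of a shift passes 62.5 or a number of a turn 0.188, either way. A call with a gripper value outside its range is refused whole. The fingers move at their own pace and stop on an object; FORCE is the grip in N (left out, the last holds). Time passes only in rows, so rows that do not move let the fingers close. It gives the time, the measured TCP pose, the force, the opening and the grip force at its end, in the units of the state.
- bot.read_state(): the state, without advancing time (a new reading comes with each control period).
- bot.camera(name): name is "side" or "top" or "wrist"; returns (picture, depth): 400x640x3 uint8, red, green, blue; 400x640 float32, m along the optical axis (not along the pixel's ray), 0 where there is no reading.
- bot.camera_model(name): a dict with "K" (3x3 intrinsics, pixels), "position" and "rotation" of the camera in the world; the wrist camera has in their place "tool_from_camera" (4x4, takes a point from camera to tool coordinates, whose origin is the TCP and whose axes are the flange's). Camera axes: x right, y up, looking along -z (the intrinsics and any distortion apply to the point x, -y, -z); pixel columns grow to the right and rows downward; lengths in m; the calibration is good to about 2 mm. The wrist camera is an equidistant fisheye: a pixel r from the principal point sees the ray r / f radians off the axis. A picture is of the moment at which its call begins: read the wrist's pose just before it. camera_model takes no time and is no camera call.
- bot.sign_off(): hands the job in; it is judged then, once.
The state is a dict: "t": time; "joint_pos": joint angles; "joint_velocities": joint speeds; "effort": joint torques, N m; "tool_pos": TCP position; "orientation": TCP orientation; "ft_force": force on the tool from outside, world axes, zero at the start; "moment": the same for the moment, N m; "grip_width": finger opening in m; "finger_force": force on a finger pad.
Only numpy, scipy, OpenCV 4.12 (cv2) and the standard library are available. Lean on these libraries where they do the work, as an engineer would, in place of code of your own. Each camera call takes 0.05 s, during which the arm holds its last target. There are 200 camera calls.

TASK

Pack up the three steel mixing beakers into one nest, from the largest to the smallest: leave the large one where it stands, set the medium one down inside it, and only then the small one inside the medium one, each lowered gently (not dropped) until it stands upright on the floor of the one below. Last of all put the red-knobbed black lid squarely on the small beaker, lowered just as gently, its plug in the mouth and its disc flat on the rim; do not disturb the jar, the tape or the spatula, and let go of everything.

Things in the scene. Friction and masses are not known exactly. Their poses are not given: they have to be found in the camera images.
- beaker_large_c (a point): open steel beaker, 104 mm across its rim, 60 mm tall, tapered: foot 84 mm, inside of mouth 88 mm across; wall 4, floor 5 mm thick, rim 8 mm wide all round (pinch it, one finger inside); about 0.35 kg. Point: on its axis, half-way up; z up its axis. It stays where it stands.
- beaker_medium_c (a point): open steel beaker, 88 mm across its rim, 85 mm tall, tapered: foot 68 mm, inside of mouth 72 mm across; wall 4, floor 5 mm thick, rim 8 mm wide all round (pinch it, one finger inside); 0.13 to 0.21 kg. Point: on its axis, half-way up; z up its axis. Nested in the large beaker, its rim is 30 mm above the large one's rim, its point 17.5 mm above the large one's point.
- beaker_small_c (a point): open steel beaker, 68 mm across its rim, 110 mm tall, tapered: foot 52 mm, inside of mouth 52 mm across; wall 4, floor 5 mm thick, rim 8 mm wide all round (pinch it, one finger inside); 0.10 to 0.16 kg. Point: on its axis, half-way up; z up its axis. Nested in the medium beaker, its rim is 30 mm above the medium one's rim, its point 17.5 mm above the medium one's point.
- lid_c (a point): lid of the small beaker: black disc 74 mm across, 4 mm thick; under it a plug 45 mm across, 8 mm deep, for the beaker's mouth; on top a round red knob 22 mm across, 24 mm tall; 36 mm tall in all, 0.05 to 0.08 kg. Starts standing on its plug. Point: middle of the knob, 24 mm above the plug's underside; z up its axis. Lid on, it is 71 mm above the small beaker's point
- jar_red_c (a point): bystander, not to be disturbed: closed glass jar with a black screw cap, 52 mm across, 58 mm tall; the point is half-way up, in its middle
- tape_yellow_c (a point): bystander, not to be disturbed: roll of yellow masking tape lying flat, 76 mm across, 18 mm high; the point is half-way up, in its middle
- spatula_c (a point): bystander, not to be disturbed: wooden spatula lying flat on the near edge, 190 mm long, 30 mm wide, 8 mm thick; the point is half-way up, in its middle

How it is judged:
On the way, in this order (a step that is already met when the one before it is completed fails the run):
1. the medium beaker stands on the floor of the large one, the small beaker not yet in it (z of beaker_medium_c in the frame of beaker_large_c between 0.0115 and 0.0215 m and horizontal distance between beaker_medium_c and beaker_large_c below 0.009 m and angle between beaker_medium_c's own z axis and vertical below 0.07 rad and horizontal distance between beaker_small_c and beaker_medium_c above 0.03 m), for 0.2 s.
2. the small beaker stands on the floor of the medium one, which stands in the large one (z of beaker_medium_c in the frame of beaker_large_c between 0.0115 and 0.0215 m and horizontal distance between beaker_medium_c and beaker_large_c below 0.009 m and angle between each of beaker_medium_c, beaker_small_c's own z axis and vertical below 0.07 rad and z of beaker_small_c in the frame of beaker_medium_c between 0.0115 and 0.0215 m and horizontal distance between beaker_small_c and beaker_medium_c below 0.009 m), for 0.2 s.
3. the lid lies seated on the nested small beaker (all of step 2 and z of lid_c in the frame of beaker_small_c between 0.065 and 0.075 m and horizontal distance between lid_c and beaker_small_c below 0.007 m and angle between lid_c's own z axis and vertical below 0.07 rad), for 0.2 s.
At the end, for the whole second after the job is handed in: Large beaker upright, within 30 mm of its start; medium in it, small in the medium, each on the floor below (4 mm in height, axes within 9 mm, tilt under 4 deg); lid seated on the small one (4 mm, axes 7 mm, 4 deg); all released, at rest; bystanders within 30 mm of where they lay (all of step 3 and angle between beaker_large_c's own z axis and vertical below 0.07 rad and height (world z) of beaker_large_c below 0.036 m and linear speed of each of beaker_large, beaker_medium, beaker_small, lid below 0.02 m/s); the robot touches nothing.
It fails at once if the jar, the roll of tape or the spatula is shoved more than 30 mm from where it lay (distance of any of jar_red_c, tape_yellow_c, spatula_c from where it was at the start of the episode above 0.03 m).
It fails at once if the large beaker is shifted more than 30 mm from where it stands (distance of beaker_large_c from where it was at the start of the episode above 0.03 m).
It fails at once if the medium beaker is dropped: it falls faster than 0.5 m/s in the last 60 mm above its seat (horizontal distance between beaker_medium_c and beaker_large_c below 0.025 m and z of beaker_medium_c in the frame of beaker_large_c between 0 and 0.0775 m and linear speed of beaker_medium above 0.5 m/s).
It fails at once if the small beaker is dropped: it falls faster than 0.5 m/s in the last 60 mm above its seat (horizontal distance between beaker_small_c and beaker_medium_c below 0.025 m and z of beaker_small_c in the frame of beaker_medium_c between 0 and 0.0775 m and linear speed of beaker_small above 0.5 m/s).
It fails at once if the lid is dropped: it falls faster than 0.5 m/s in the last 60 mm above its seat (horizontal distance between lid_c and beaker_small_c below 0.025 m and z of lid_c in the frame of beaker_small_c between 0 and 0.131 m and linear speed of lid above 0.5 m/s).
It also fails if it takes over 72 s, if anything falls off the work surface, if the arm or the gripper's body presses on something with over 40 N, if the wrist force passes 120 N, or if a joint passes its speed limit or range.

## Working session

There is one attempt and no reset: what is moved stays moved. The work goes in short steps, Python scripts to look and compute and a shell command to move; the robot and the scene stay as the last step left them, time stands still between calls to the robot, and variables do not carry over. Pictures are saved under pics/ and viewed, at most 10 in all, crops included, and the job is handed in when it is done.

```bash
mkdir -p pics; ls
python3 - <<'E'
from plant import bot
import cv2, numpy as np
np.set_printoptions(precision=4,suppress=True)
s=bot.read_state();print(s)
for n in("top","side"):
    p,d=bot.camera(n);cv2.imwrite(f"pics/{n}0.png",p[:,:,::-1]);np.save(f"pics/{n}0.npy",d)
    print(n,bot.camera_model(n))
print(bot.camera_model("wrist"))
a=np.vstack([cv2.imread("pics/top0.png"),cv2.imread("pics/side0.png")])
cv2.imwrite("pics/both.png",cv2.resize(a,(480,600)))
E
```

```text
pics
{'t': 0.0, 'joint_pos': array([ 1.0329,  0.3595,  1.5115,  0.    ,  1.2725, -0.1151]), 'joint_velocities': array([-0.    ,  0.0001,  0.0034, -0.0004,  0.0016, -0.0007]), 'effort': array([ -0.0016, -52.7605, -27.8636,  -0.0004,   0.0127,  -0.    ]), 'tool_pos': array([0.2459, 0.5466, 0.2524]), 'orientation': array([-0.6591, -3.0711,  0.0027]), 'ft_force': array([-0.4621,  0.2137, -1.0295]), 'moment': array([-0.033 ,  0.0053,  0.0533]), 'finger_force': 0.0, 'grip_width': 0.0854958976985405}
top {'K': array([[459.9944,   0.    , 318.9207],
       [  0.    , 459.9944, 199.5835],
       [  0.    ,   0.    ,   1.    ]]), 'position': array([0.3229, 0.0786, 1.1844]), 'rotation': array([ 0.1127, -0.1428, -1.5767])}
side {'K': array([[387.8035,   0.    , 313.7678],
       [  0.    , 387.8035, 200.4282],
       [  0.    ,   0.    ,   1.    ]]), 'position': array([ 0.2316, -0.6993,  0.7407]), 'rotation': array([ 0.8616, -0.14  , -0.3222])}
{'K': array([[309.7069,   0.    , 320.2542],
       [  0.    , 309.7069, 204.1404],
       [  0.    ,   0.    ,   1.    ]]), 'tool_from_camera': array([[ 0.0011,  0.9472,  0.3207,  0.0828],
       [ 1.    , -0.0011, -0.0001,  0.0001],
       [ 0.0002,  0.3207, -0.9472, -0.1209],
       [ 0.    ,  0.    ,  0.    ,  1.    ]])}
```

View pics/top0.png

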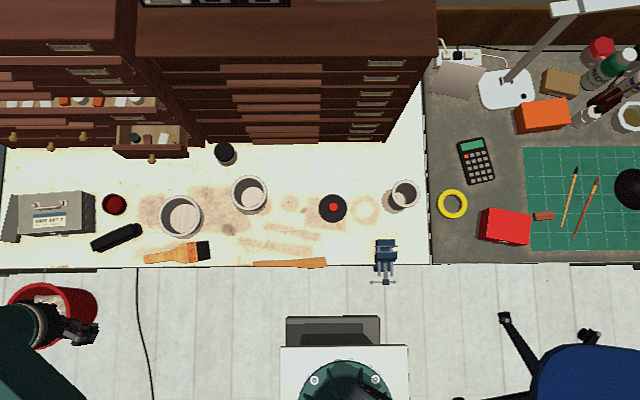

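View pics/side0.png

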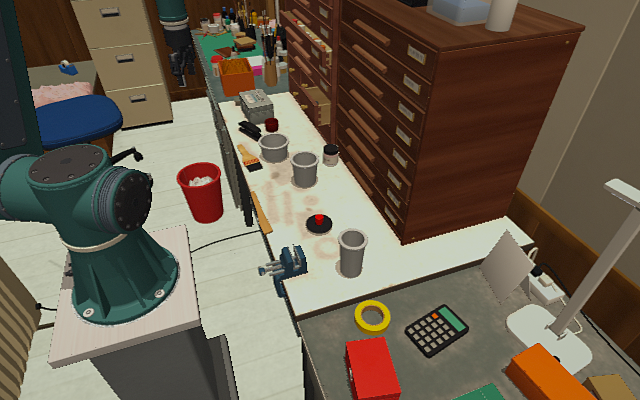

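The top view shows the large beaker at about (181,216), medium (249,194), small (403,195) and lid (332,208). The jar is at (225,153), the tape at (452,203) and the spatula at (290,263). The side view shows the same things, with a tall cabinet behind them. Next I locate the rims from depth.

```bash
cat > h.py <<'E'
import numpy as np, cv2
from scipy.spatial.transform import Rotation as R
from scipy.optimize import least_squares
from plant import bot
np.set_printoptions(precision=4,suppress=True)
def cloud(n,d):
    m=bot.camera_model(n);K=m["K"];v,u=np.indices(d.shape)
    if n=="wrist":
        s=bot.read_state();T=m["tool_from_camera"]
        a=(u-K[0,2])/K[0,0];b=(v-K[1,2])/K[1,1];th=np.hypot(a,b);k=np.tan(th)/np.maximum(th,1e-9)
        c=np.stack([a*k*d,-b*k*d,-d],-1)
        c[th>1.4]=np.nan
        c=c@T[:3,:3].T+T[:3,3]
        P=c@R.from_rotvec(s["orientation"]).as_matrix().T+s["tool_pos"]
    else:
        c=np.stack([(u-K[0,2])/K[0,0]*d,-(v-K[1,2])/K[1,1]*d,-d],-1)
        P=c@R.from_rotvec(m["rotation"]).as_matrix().T+m["position"]
    P[d<=0]=np.nan
    return P
def rim(P,c,ro,h,dz=.005):
    """annulus fit: points near height h within ro+15mm of c; rim annulus ro-8mm..ro"""
    c=np.array(c,float)
    for _ in range(3):
        r=np.hypot(P[...,0]-c[0],P[...,1]-c[1])
        q=P[(r<ro+.012)&(r>ro-.02)&(abs(P[...,2]-h)<dz)]
        f=lambda x:np.hypot(q[:,0]-x[0],q[:,1]-x[1])-x[2]
        o=least_squares(f,[*c,ro-.004],loss="soft_l1",f_scale=.002);c=o.x[:2]
    return o.x,len(q),np.median(q[:,2])
E
python3 - <<'E'
from h import *
for n in("top","side"):
    d=np.load(f"pics/{n}0.npy");P=cloud(n,d);im=cv2.imread(f"pics/{n}0.png").astype(int)
    px=dict(L=(181,216),M=(249,194),S=(403,195),lid=(332,208),jar=(225,153),tape=(441,203),spat=(290,263)) if n=="top" else dict(L=(273,141),M=(305,158),S=(353,240),lid=(319,218),jar=(331,149),tape=(360,316),spat=(262,215))
    for k,(u,v) in px.items(): print(n,k,P[v,u])
    if n=="top": c0={k:P[v,u,:2].copy() for k,(u,v) in px.items()}
    for k,ro,h in(("L",.052,.06),("M",.044,.085),("S",.034,.11)): print(n,k,rim(P,c0[k],ro,h))
    m=(im[...,2]>150)&(im[...,1]<60)&(im[...,0]<60)
    r=np.hypot(P[...,0]-c0["lid"][0],P[...,1]-c0["lid"][1])
    q=P[m&(r<.04)];print("knob",np.median(q,0),q[:,2].max(),len(q))
    if n=="top":
        z=P[...,2];
        q=P[(z>.15)&(P[...,1]<.5)&(P[...,1]>-.3)&(P[...,0]>.3)&(P[...,0]<1)]
        print("cabinet front x by y",[(y,np.nanpercentile(q[abs(q[:,1]-y)<.03][:,0],1) if (abs(q[:,1]-y)<.03).any() else None) for y in np.arange(-.3,.5,.1)])
E
```

```text
top L [0.4764 0.4099 0.0046]
top M [0.5331 0.2368 0.0007]
top S [ 0.5267 -0.1653  0.0032]
top lid [0.4889 0.0228 0.0385]
top jar [0.6282 0.2908 0.0577]
top tape [ 0.503  -0.2608  0.0142]
top spat [0.3536 0.1302 0.0043]
top L (array([0.4705, 0.4009, 0.0476]), 417, np.float64(0.05917276722928788))
top M (array([0.5223, 0.228 , 0.0397]), 349, np.float64(0.08442120378554452))
top S (array([ 0.5128, -0.1479,  0.0298]), 264, np.float64(0.1099908166176613))
knob [0.494  0.0202 0.0359] 0.040150625316150546 54
cabinet front x by y [(np.float64(-0.3), None), (np.float64(-0.19999999999999998), None), (np.float64(-0.09999999999999998), np.float64(0.6628867027008538)), (np.float64(5.551115123125783e-17), np.float64(0.6629233270088588)), (np.float64(0.10000000000000003), np.float64(0.654765249328397)), (np.float64(0.2), np.float64(0.6546695057207524)), (np.float64(0.3000000000000001), np.float64(0.6628023221146051)), (np.float64(0.4000000000000001), np.float64(0.6056320339473644))]
side L [0.4795 0.442  0.0317]
side M [0.5365 0.2609 0.0623]
side S [ 0.5262 -0.1274  0.0787]
side lid [0.4931 0.0153 0.0355]
side jar [0.633  0.2851 0.0594]
side tape [ 0.478  -0.2823  0.013 ]
side spat [0.3574 0.1102 0.0075]
side L (array([0.4707, 0.3996, 0.0475]), 178, np.float64(0.05896233218944508))
side M (array([0.5222, 0.2269, 0.0395]), 178, np.float64(0.08411450303484486))
side S (array([ 0.5126, -0.1498,  0.0298]), 267, np.float64(0.10903590948929875))
knob [0.4947 0.0208 0.0353] 0.03840790061219668 33
```

```bash
cat >> h.py <<'E'
def go(x,y,z):
    """print remaining shift (mm) and turn in tool axes to (x,y,z), tool down, tool x = -X"""
    s=bot.read_state();r=R.from_rotvec(s["orientation"]);T=R.from_matrix(np.diag([-1.,1,-1]))
    print("t",s["t"],"pos",s["tool_pos"],"q",s["joint_pos"],"F",s["ft_force"],"w",s["grip_width"],"ff",s["finger_force"])
    print("dp mm",r.inv().apply(np.array([x,y,z])-s["tool_pos"])*1e3,"dp after turn",T.inv().apply(np.array([x,y,z])-s["tool_pos"])*1e3,"dr",(r.inv()*T).as_rotvec())
E
python3 -m creep '{"dp":[[0,0,0],[0,0,0],[0,0,0],[-31,-40,6],[-31,-40,6],[-31,-40,6],[-31,-40,6],[-31,-40,6],[-31,-40,6],[-31,-40,6],[-31,-40,6],[0,0,0]],"dr":[[0,0,-0.141],[0,0,-0.141],[0,0,-0.141],[0,0,0],[0,0,0],[0,0,0],[0,0,0],[0,0,0],[0,0,0],[0,0,0],[0,0,0],[0,0,0]],"jaw":[0,0,0,0,0,0,0,0,0,0,0,0]}' 50
python3 -c "
from h import *
go(.5223,.1875,.20)"
```

```text
t: 1.6
tool_pos: [0.496, 0.2245, 0.2046]
orientation: [-0.006, -3.141, 0.002]
ft_force: [0.3, 0.8, -0.1]
grip_width: 0.0426
finger_force: 0.0
t 1.6 pos [0.496  0.2245 0.2046] q [ 0.2987  0.3305  1.6891 -0.0011  1.1226 -1.2676] F [ 0.2705  0.7932 -0.1032] w 0.042620400072276736 ff 0.0
dp mm [-26.472  -36.8723   4.6166] dp after turn [-26.3231 -36.9828   4.5838] dr [-0.0011 -0.0003 -0.004 ]
```

```bash
python3 -m creep '{"dp":[[-13,-18,0],[-13,-19,2],[0,0,0],[0,0,0]],"dr":[[0,0,-0.004],[0,0,0],[0,0,0],[0,0,0]],"jaw":[0,0,0,0]}'
python3 - <<'E'
from h import *
s=bot.read_state()
p,d=bot.camera("wrist");cv2.imwrite("pics/w1.png",p[:,:,::-1])
P=cloud("wrist",d)
print(rim(P,(.5223,.2275),.044,.085),rim(P,(.4706,.4),.052,.06))
go(.5223,.1875,.085)
E
```

```text
t: 2.1
tool_pos: [0.5194, 0.1911, 0.2031]
orientation: [0.007, -3.14, -0.0]
ft_force: [-0.0, -0.0, -0.2]
grip_width: 0.0424
finger_force: 0.0
(array([0.5226, 0.2289, 0.0392]), 2837, np.float64(0.08497847253429422)) (array([0.4714, 0.4004, 0.0473]), 2100, np.float64(0.059958558354604535))
t 2.15 pos [0.5194 0.1912 0.2032] q [ 0.2276  0.3443  1.6712  0.0005  1.1269 -1.3483] F [ 0.3497  0.7675 -0.6072] w 0.04242999617402988 ff 0.0
dp mm [ -2.9882  -3.7159 118.2024] dp after turn [ -2.9003  -3.674  118.2059] dr [ 0.0002 -0.0009  0.0049]
```

View pics/w1.png

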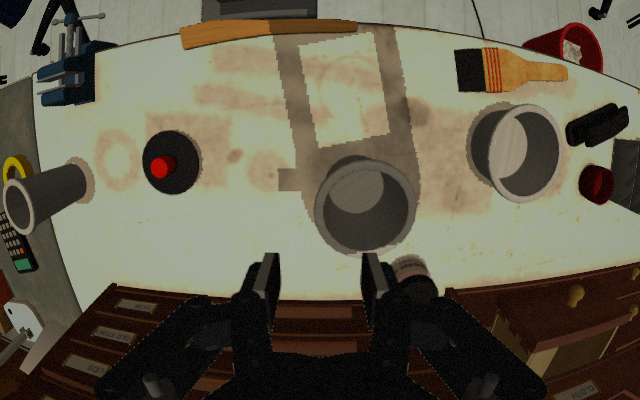

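The wrist view shows the medium beaker's rim at (365,205), just beyond the fingers, with nothing in the way. The large beaker is at (515,150) and the lid at (170,165). Now I descend.

```bash
python3 -m creep '{"dp":[[-3,-3,0],[0,0,30],[0,0,30],[0,0,30],[0,0,5],[0,0,0],[0,0,0]],"dr":[[0,0,0.005],[0,0,0],[0,0,0],[0,0,0],[0,0,0],[0,0,0],[0,0,0]],"jaw":[0,0,0,0,0,0,0]}'
python3 -c "
from h import *
go(.5225,.1885,.085)"
```

```text
t: 3.02
tool_pos: [0.5243, 0.1876, 0.1096]
orientation: [0.001, 3.139, 0.001]
ft_force: [0.7, 0.4, -0.9]
grip_width: 0.0426
finger_force: 0.0
t 3.025 pos [0.5243 0.1876 0.1096] q [ 0.2195  0.4666  1.7553 -0.0001  0.9175 -1.3505] F [ 0.6742  0.4476 -0.9408] w 0.04264767502490294 ff 0.0
dp mm [ 1.8763  0.9251 24.5464] dp after turn [ 1.8218  0.9363 24.5501] dr [ 0.0004  0.0022 -0.0007]
```

```bash
python3 -m creep '{"dp":[[2,1,8],[0,0,16],[0,0,0],[0,0,0],[0,0,0],[0,0,0],[0,0,0],[0,0,0],[0,0,0],[0,0,0]],"dr":[[0,0,0],[0,0,0],[0,0,0],[0,0,0],[0,0,0],[0,0,0],[0,0,0],[0,0,0],[0,0,0],[0,0,0]],"jaw":[0,0,0,0,-1,-1,-1,-1,-1,-1]}' 60
python3 -c "
from h import *
go(.5225,.1885,.085)"
```

```text
t: 4.28
tool_pos: [0.5221, 0.1888, 0.0849]
orientation: [0.002, 3.14, 0.002]
ft_force: [0.9, 3.9, 5.7]
grip_width: 0.0078
finger_force: 57.9
t 4.275 pos [0.5221 0.1888 0.0849] q [ 0.2222  0.5009  1.7769  0.0008  0.8619 -1.3479] F [0.8732 3.9147 5.6572] w 0.007762257053223266 ff 57.927161548286676
dp mm [-0.3993 -0.2954 -0.1424] dp after turn [-0.3987 -0.296  -0.1428] dr [ 0.001   0.0016 -0.0012]
```

```bash
python3 -m creep '{"dp":[[0,0,-15],[0,0,-35],[0,0,-35],[0,0,-35],[10,34,0],[10,34,0],[10,35,0],[10,35,0],[11,34,0],[0,0,0],[0,0,0]],"dr":[[0,0,0],[0,0,0],[0,0,0],[0,0,0],[0,0,0],[0,0,0],[0,0,0],[0,0,0],[0,0,0],[0,0,0],[0,0,0]],"jaw":[-1,-1,-1,-1,-1,-1,-1,-1,-1,-1,-1]}'
python3 - <<'E'
from h import *
p,d=bot.camera("wrist");cv2.imwrite("pics/w2.png",p[:,:,::-1])
P=cloud("wrist",d);s=bot.read_state();t=s["tool_pos"]
c=t[:2]+[0,.040]
print(rim(P,c,.044,t[2],.012))
r=np.hypot(P[...,0]-c[0],P[...,1]-c[1]);q=P[(r<.043)&(r>.037)&(abs(P[...,2]-t[2])<.012)]
A=np.c_[q[:,:2]-c,np.ones(len(q))];print("plane",np.linalg.lstsq(A,q[:,2],rcond=None)[0])
go(.4711,.3603,.205)
E
```

```text
t: 5.65
tool_pos: [0.4701, 0.3594, 0.2042]
orientation: [-0.0, -3.141, 0.003]
ft_force: [-0.6, -0.3, -1.6]
grip_width: 0.0069
finger_force: 60.1
(array([0.4687, 0.3961, 0.0391]), 7258, np.float64(0.20106250411199678))
plane [ 0.013  -0.0807  0.2014]
t 5.7 pos [0.4704 0.3592 0.2042] q [ 0.5361  0.3951  1.5853 -0.0012  1.1624 -1.0333] F [-0.3247  0.1938 -1.2525] w 0.0071361615363993835 ff 60.14813389129358
dp mm [-0.7176  1.146  -0.7859] dp after turn [-0.719   1.1465 -0.7839] dr [-0.0015 -0.0005 -0.0009]
```

View pics/w2.png

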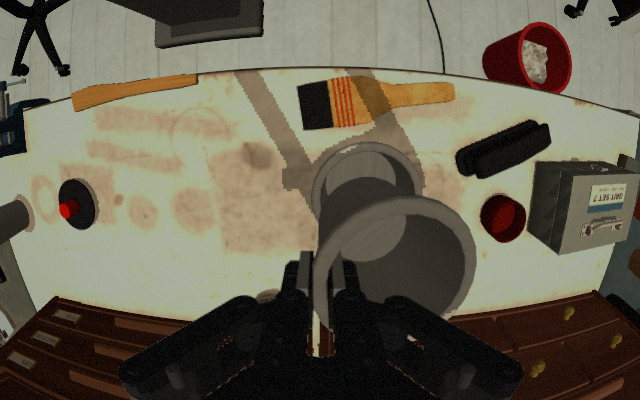

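The wrist view shows the medium beaker held and tilted about 0.08 rad, with the large one below it at about (365,190). I level it and measure again.

```bash
python3 -m creep '{"dp":[[0,0,0],[0,0,0],[0,0,0]],"dr":[[-0.04,0.006,0],[-0.04,0.006,0],[0,0,0]],"jaw":[-1,-1,-1]}'
cat >> h.py <<'E'
def held(off,ro,n="wrist"):
    p,d=bot.camera(n);P=cloud(n,d);t=bot.read_state()["tool_pos"];c=t[:2]+[0,off]
    o=rim(P,c,ro,t[2],.008);print("rim",o);c=o[0][:2]
    r=np.hypot(P[...,0]-c[0],P[...,1]-c[1]);q=P[(r<ro-.001)&(r>ro-.007)&(abs(P[...,2]-t[2])<.012)]
    A=np.c_[q[:,:2]-c,np.ones(len(q))];print("plane",np.linalg.lstsq(A,q[:,2],rcond=None)[0])
    return P
E
python3 - <<'E'
from h import *
P=held(.04,.044)
print("L",rim(P,(.4711,.4003),.052,.06))
held(.04,.044,"top")
go(.4711,.3603,.205)
E
```

```text
t: 6.08
tool_pos: [0.4708, 0.3585, 0.2043]
orientation: [-0.005, -3.127, -0.123]
ft_force: [0.7, -0.6, -1.7]
grip_width: 0.0072
finger_force: 60.0
rim (array([0.4691, 0.396 , 0.0391]), 7019, np.float64(0.20433656502558184))
plane [-0.0292 -0.0116  0.2029]
L (array([0.4711, 0.4025, 0.0473]), 1801, np.float64(0.059979716267845345))
rim (array([0.4693, 0.3958, 0.0396]), 201, np.float64(0.20335437547104152))
plane [0.0054 0.0067 0.2037]
t 6.175 pos [0.4708 0.3593 0.2043] q [ 0.4904  0.3787  1.6153  0.0834  1.1222 -1.1134] F [ 0.2577 -0.3837 -1.0407] w 0.0070486953684504895 ff 59.96118418212063
dp mm [-0.2945  1.0159 -0.5916] dp after turn [-0.3042  0.9657 -0.6662] dr [ 0.0788 -0.012  -0.0021]
```

```bash
cat >> h.py <<'E'
def rel(x,y,z):
    r=R.from_rotvec(bot.read_state()["orientation"]);print("tool dp",r.inv().apply([x,y,z]))
E
python3 -c "
from h import *
rel(1.9,4.4,0);rel(0,0,-50)"
```

```text
tool dp [-1.8925  4.3913  0.324 ]
tool dp [-0.6015 -3.9372 49.8411]
```

```bash
python3 -m creep '{"dp":[[-2,4.5,0],[0,-1.6,20],[0,-1.6,20],[-0.5,-1.2,15],[0,0,0],[0,0,0]],"dr":[[0,0,0],[0,0,0],[0,0,0],[0,0,0],[0,0,0],[0,0,0]],"jaw":[-1,-1,-1,-1,-1,-1]}'
python3 - <<'E'
from h import *
held(.037,.044);held(.037,.044,"top")
go(.4711,.3603,.205)
E
```

```text
t: 6.92
tool_pos: [0.4728, 0.3652, 0.1499]
orientation: [-0.001, -3.128, -0.126]
ft_force: [0.5, 0.5, -1.7]
grip_width: 0.0074
finger_force: 59.7
rim (array([0.4711, 0.4023, 0.0391]), 7038, np.float64(0.15018714906971625))
plane [-0.0264 -0.0112  0.1489]
rim (array([0.4701, 0.402 , 0.0387]), 180, np.float64(0.1495003086005))
plane [0.0342 0.0089 0.1507]
t 7.025 pos [0.4729 0.3652 0.1503] q [ 0.497   0.4468  1.6597  0.0898  1.0077 -1.12  ] F [-0.2076 -0.8135 -1.2027] w 0.007411002530474331 ff 59.71362422196762
dp mm [  2.4048  -0.4515 -54.9241] dp after turn [  1.824   -4.875  -54.7316] dr [ 0.0807 -0.0106 -0.0007]
```

```bash
python3 -m creep '{"dp":[[0,-2.6,14],[0,-1.6,16],[-0.3,-1.2,15],[0,-0.5,5],[0,0,0],[0,0,0]],"dr":[[0,0,0],[0,0,0],[0,0,0],[0,0,0],[0,0,0],[0,0,0]],"jaw":[-1,-1,-1,-1,-1,-1]}'
python3 - <<'E'
from h import *
held(.037,.044);held(.037,.044,"top")
go(.4711,.3603,.09)
E
```

```text
t: 7.78
tool_pos: [0.4724, 0.3631, 0.0994]
orientation: [-0.001, -3.128, -0.126]
ft_force: [-0.2, -0.2, -0.6]
grip_width: 0.0074
finger_force: 59.8
rim (array([0.4707, 0.4002, 0.0391]), 7037, np.float64(0.09965597420675831))
plane [-0.0277 -0.0102  0.0983]
rim (array([0.47  , 0.4   , 0.0391]), 159, np.float64(0.09851058884870922))
plane [0.0034 0.0073 0.0989]
t 7.875 pos [0.4724 0.3632 0.0997] q [ 0.4943  0.5113  1.7041  0.0971  0.8999 -1.1352] F [-0.0499 -0.265  -1.0934] w 0.007246941110682614 ff 59.829787953531195
dp mm [ 1.2158 -3.6248  9.4128] dp after turn [ 1.3233 -2.8562  9.6597] dr [ 0.0805 -0.011  -0.0007]
```

```bash
python3 -m creep '{"dp":[[0,-0.3,3],[0,-0.2,2.5],[0,-0.1,1.5],[0,-0.1,1],[0,0,0],[0,0,0]],"dr":[[0,0,0],[0,0,0],[0,0,0],[0,0,0],[0,0,0],[0,0,0]],"jaw":[-1,-1,-1,-1,-1,-1]}'
python3 -m creep '{"dp":[[0,-0.1,1],[0,0,0],[0,0,0]],"dr":[[0,0,0],[0,0,0],[0,0,0]],"jaw":[-1,-1,-1]}'
```

```text
t: 8.62
tool_pos: [0.472, 0.3629, 0.0911]
orientation: [-0.001, -3.127, -0.125]
ft_force: [-2.0, -0.2, -1.4]
grip_width: 0.0069
finger_force: 59.8
t: 9.0
tool_pos: [0.4719, 0.3628, 0.0901]
orientation: [-0.001, -3.127, -0.125]
ft_force: [0.4, 0.8, -1.5]
grip_width: 0.0074
finger_force: 59.8
```

```bash
python3 -m creep '{"dp":[[0,-0.1,1],[0,0,0],[0,0,0]],"dr":[[0,0,0],[0,0,0],[0,0,0]],"jaw":[-1,-1,-1]}'
python3 -m creep '{"dp":[[0,-0.1,1],[0,0,0],[0,0,0]],"dr":[[0,0,0],[0,0,0],[0,0,0]],"jaw":[-1,-1,-1]}'
python3 - <<'E'
from h import *
held(.037,.044)
E
```

```text
t: 9.38
tool_pos: [0.4722, 0.363, 0.0898]
orientation: [-0.001, -3.128, -0.126]
ft_force: [-0.7, -1.4, 5.2]
grip_width: 0.007
finger_force: 60.3
t: 9.75
tool_pos: [0.4722, 0.3629, 0.0898]
orientation: [-0.001, -3.128, -0.126]
ft_force: [-3.1, -3.2, 13.6]
grip_width: 0.0072
finger_force: 61.1
rim (array([0.4704, 0.3999, 0.0391]), 7037, np.float64(0.08991865691663438))
plane [-0.0309 -0.0116  0.0885]
```

```bash
python3 -m creep '{"dp":[[0,0,-0.5],[0,0,0],[0,0,0],[0,0,0],[0,1.2,-15],[0,2.4,-30],[0,3.2,-40],[0,3.2,-40],[0,0,-20],[0,0,0]],"dr":[[0,0,0],[0,0,0],[0,0,0],[0,0,0],[0,0,0],[0,0,0],[0,0,0],[0,0,0],[0.08,-0.011,0],[0,0,0]],"jaw":[-0.7,-0.4,-0.4,-0.4,-0.4,-0.4,-0.4,-0.4,-0.4,-0.4]}'
python3 - <<'E'
from h import *
for n in("wrist","top","side"):
    p,d=bot.camera(n);P=cloud(n,d);cv2.imwrite(f"pics/a_{n}.png",p[:,:,::-1])
    for k,c,ro,h in(("L",(.4711,.4003),.052,.06),("M",(.4706,.4),.044,.09),("S",(.5127,-.1488),.034,.11)):
        try: print(n,k,rim(P,c,ro,h))
        except Exception as e: print(n,k,"-")
go(.5127,-.1188,.25)
E
```

```text
t: 11.05
tool_pos: [0.4748, 0.3628, 0.2367]
orientation: [-0.001, 3.138, 0.005]
ft_force: [-0.6, -0.0, -0.5]
grip_width: 0.0258
finger_force: 0.0
wrist L (array([0.4625, 0.3984, 0.0417]), 1606, np.float64(0.05838643334005844))
wrist M (array([0.4696, 0.4003, 0.0394]), 2314, np.float64(0.08810643778405057))
wrist S (array([ 0.5127, -0.1488,  0.03  ]), 0, np.float64(nan))
top L (array([0.4708, 0.403 , 0.0491]), 122, np.float64(0.05955894387213112))
top M (array([0.4694, 0.3987, 0.0384]), 76, np.float64(0.0892910749610667))
top S (array([ 0.5127, -0.1479,  0.0298]), 270, np.float64(0.10958820552396598))
side L (array([0.47  , 0.394 , 0.0424]), 183, np.float64(0.059352294089869195))
side M (array([0.4705, 0.3988, 0.0397]), 143, np.float64(0.08901285420926497))
side S (array([ 0.5128, -0.1498,  0.0298]), 266, np.float64(0.10890574191866265))
t 11.2 pos [0.4728 0.3608 0.233 ] q [ 0.5347  0.3709  1.5453  0.0017  1.2277 -1.0362] F [0.4348 0.1589 0.0273] w 0.026103292538841274 ff 0.0
dp mm [ -40.0542 -479.5398  -17.2141] dp after turn [ -39.8932 -479.5597  -17.0334] dr [ 0.0001 -0.0028 -0.0004]
  return _methods._mean(a, axis=axis, dtype=dtype,
  ret = ret.dtype.type(ret / rcount)
```

```bash
python3 -m creep '{"dp":[[-4,-49,-2],[-4,-49,-2],[-4,-49,-2],[-4,-49,-2],[-4,-49,-2],[-4,-49,-2],[-4,-49,-2],[-4,-49,-2],[-4,-49,-1],[-4,-49,0],[0,-49,0],[0,0,0]],"dr":[[0,0,0],[0,0,0],[0,0,0],[0,0,0],[0,0,0],[0,0,0],[0,0,0],[0,0,0],[0,0,0],[0,0,0],[0,0,0],[0,0,0]],"jaw":[0,0,0,0,0,0,0,0,0,0,0,0]}'
python3 - <<'E'
from h import *
p,d=bot.camera("wrist");P=cloud("wrist",d)
print(rim(P,(.5127,-.1488),.034,.11))
go(.5127,-.1788,.11)
E
```

```text
t: 12.7
tool_pos: [0.5125, -0.1811, 0.2494]
orientation: [-0.008, -3.139, -0.001]
ft_force: [-0.2, 0.5, -0.8]
grip_width: 0.0429
finger_force: 0.0
(array([ 0.5127, -0.146 ,  0.0295]), 1904, np.float64(0.10987690087193455))
t 12.75 pos [ 0.5122 -0.1791  0.2494] q [-0.4639  0.2821  1.6367  0.0003  1.2263 -2.0306] F [ 0.7243 -0.8739 -1.0757] w 0.04237949225647524 ff 0.0
dp mm [ -0.9161   0.0682 139.4042] dp after turn [ -0.4965   0.3164 139.406 ] dr [ 0.0018 -0.003  -0.0042]
```

```bash
python3 -m creep '{"dp":[[0,1,34],[0,0,40],[0,0,40],[0,0,0],[0,0,0]],"dr":[[0,0,-0.004],[0,0,0],[0,0,0],[0,0,0],[0,0,0]],"jaw":[0,0,0,0,0]}'
python3 -c "
from h import *
go(.5127,-.1778,.11)"
```

```text
t: 13.38
tool_pos: [0.5134, -0.1763, 0.1377]
orientation: [0.006, -3.141, -0.0]
ft_force: [1.0, -0.3, -0.2]
grip_width: 0.043
finger_force: 0.0
t 13.375 pos [ 0.5134 -0.1763  0.1377] q [-0.458   0.4123  1.7605 -0.0002  0.9694 -2.0325] F [ 1.0448 -0.2521 -0.1844] w 0.04298004096723253 ff 0.0
dp mm [ 0.7371 -1.4525 27.6681] dp after turn [ 0.7496 -1.452  27.6678] dr [ 0.0001 -0.0007  0.0039]
```

```bash
python3 -m creep '{"dp":[[0.7,-1.3,10],[0,0,18],[0,0,0],[0,0,0],[0,0,0],[0,0,0],[0,0,0],[0,0,0],[0,0,0],[0,0,0]],"dr":[[0,0,0.004],[0,0,0],[0,0,0],[0,0,0],[0,0,0],[0,0,0],[0,0,0],[0,0,0],[0,0,0],[0,0,0]],"jaw":[0,0,0,0,-1,-1,-1,-1,-1,-1]}' 60
python3 -c "
from h import *
go(.5127,-.1778,.11)"
```

```text
t: 14.62
tool_pos: [0.513, -0.1773, 0.1097]
orientation: [0.002, 3.141, 0.002]
ft_force: [1.7, 4.7, 5.3]
grip_width: 0.0082
finger_force: 57.6
t 14.625 pos [ 0.513  -0.1773  0.1097] q [-0.461   0.4514  1.7848  0.0016  0.9058 -2.0313] F [1.7007 4.6809 5.3114] w 0.008213731163139858 ff 57.557383352250326
dp mm [ 0.2513 -0.4531 -0.2765] dp after turn [ 0.252  -0.4531 -0.2759] dr [ 0.0013  0.0002 -0.0015]
```

```bash
python3 -m creep '{"dp":[[0,0,-15],[0,0,-35],[0,0,-35],[0,0,-35],[0,0,-15],[0,0,0],[0,0,0]],"dr":[[0,0,0],[0,0,0],[0,0,0],[0,0,0],[0,0,0],[0,0,0],[0,0,0]],"jaw":[-1,-1,-1,-1,-1,-1,-1]}'
python3 -m creep '{"dp":[[0,25,0],[4,44,0],[4,44,0],[4,44,0],[4,44,0],[4,44,0],[4,44,0],[4,44,0],[4,44,0],[4,44,0],[4,44,0],[4,44,0]],"dr":[[0,0,0],[0,0,0],[0,0,0],[0,0,0],[0,0,0],[0,0,0],[0,0,0],[0,0,0],[0,0,0],[0,0,0],[0,0,0],[0,0,0]],"jaw":[-1,-1,-1,-1,-1,-1,-1,-1,-1,-1,-1,-1]}'
python3 -m creep '{"dp":[[0,15,0],[0,0,0],[0,0,0],[0,0,0]],"dr":[[0,0,0],[0,0,0],[0,0,0],[0,0,0]],"jaw":[-1,-1,-1,-1]}'
python3 - <<'E'
from h import *
held(.028,.034);held(.028,.034,"top")
p,d=bot.camera("wrist");cv2.imwrite("pics/w3.png",p[:,:,::-1])
go(.47,.37,.25)
E
```

```text
t: 15.5
tool_pos: [0.5116, -0.1778, 0.2426]
orientation: [-0.001, -3.138, -0.001]
ft_force: [-0.9, 0.2, -1.5]
grip_width: 0.0077
finger_force: 57.5
t: 17.0
tool_pos: [0.4678, 0.3318, 0.242]
orientation: [-0.001, -3.138, 0.003]
ft_force: [0.4, -0.6, -0.3]
grip_width: 0.0076
finger_force: 57.9
t: 17.5
tool_pos: [0.4691, 0.3445, 0.2438]
orientation: [-0.003, -3.14, 0.001]
ft_force: [0.1, 1.1, -1.2]
grip_width: 0.0076
finger_force: 58.0
rim (array([0.4674, 0.3719, 0.0295]), 5307, np.float64(0.24261791047132192))
plane [ 0.0158 -0.0488  0.2425]
rim (array([7.224 , 6.1434, 0.03  ]), 0, np.float64(nan))
plane [0. 0. 0.]
t 17.65 pos [0.4692 0.345  0.2441] q [ 0.5153  0.3424  1.5603  0.0004  1.2398 -1.0537] F [-0.3316  1.0391 -0.7697] w 0.007459470698800321 ff 58.010193187510595
dp mm [-0.7874 24.9825 -5.9511] dp after turn [-0.841  24.9818 -5.9467] dr [-0.0001 -0.0009 -0.0019]
  return _methods._mean(a, axis=axis, dtype=dtype,
  ret = ret.dtype.type(ret / rcount)
```

View pics/w3.png

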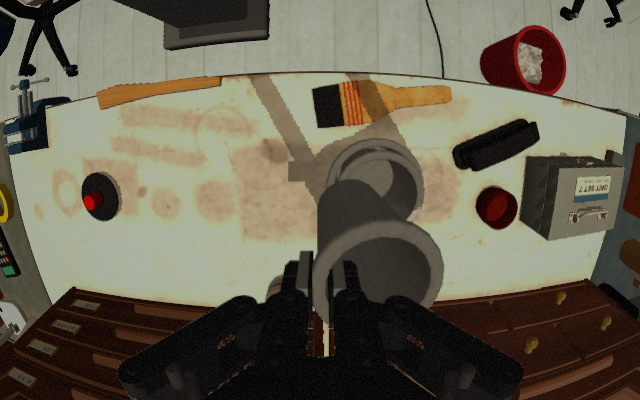

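The small beaker is held, tilted slightly, with its rim at (378,275). The nest is visible below at (375,180). I level it and move over the nest.

```bash
python3 -m creep '{"dp":[[-1,12,0],[-1.5,15,0],[0,0,0],[0,0,0]],"dr":[[-0.02,0,0],[-0.022,0,0],[0,0,0],[0,0,0]],"jaw":[-1,-1,-1,-1]}'
python3 - <<'E'
from h import *
P=held(.028,.034);
print("M",rim(P,(.47,.3995),.044,.09))
P=held(.028,.034,"side");print("M",rim(P,(.47,.3995),.044,.09))
rel(0,0,-50)
go(.47,.37,.25)
E
```

```text
t: 18.15
tool_pos: [0.4713, 0.3729, 0.2441]
orientation: [-0.0, -3.14, -0.065]
ft_force: [-0.5, -0.2, -1.1]
grip_width: 0.0076
finger_force: 58.0
rim (array([0.4694, 0.3998, 0.0294]), 5397, np.float64(0.24391842646639492))
plane [-0.0078 -0.0195  0.2432]
M (array([0.4707, 0.4011, 0.0394]), 1570, np.float64(0.08995839689561251))
rim (array([0.4705, 0.3937, 0.0316]), 118, np.float64(0.24300326009548437))
plane [-0.0034  0.0091  0.2412]
M (array([0.4704, 0.3986, 0.0395]), 143, np.float64(0.08915271396556168))
tool dp [-0.0639 -2.0743 49.9569]
t 18.25 pos [0.4713 0.3727 0.2441] q [ 0.5327  0.3563  1.5393  0.0387  1.2262 -1.0501] F [ 0.1638 -0.3836 -1.2847] w 0.007199655799450715 ff 57.987310745625294
dp mm [ 1.3202 -2.4392 -6.0013] dp after turn [ 1.3143 -2.6853 -5.8966] dr [ 0.0415 -0.0013 -0.0006]
```

```bash
python3 -m creep '{"dp":[[-0.5,-1,20],[0,-1,25],[0,-1,25],[0,-0.6,15],[0,0,0],[0,0,0]],"dr":[[0,0,0],[0,0,0],[0,0,0],[0,0,0],[0,0,0],[0,0,0]],"jaw":[-1,-1,-1,-1,-1,-1]}'
python3 - <<'E'
from h import *
P=held(.028,.034);
print("M",rim(P,(.47,.3995),.044,.09))
P=held(.028,.034,"side");print("M",rim(P,(.47,.3995),.044,.09))
go(.471,.373,.1203)
E
```

```text
t: 19.0
tool_pos: [0.4725, 0.3732, 0.16]
orientation: [0.001, 3.141, 0.067]
ft_force: [-0.1, -0.1, -0.7]
grip_width: 0.0077
finger_force: 57.8
rim (array([0.4707, 0.4003, 0.0294]), 5404, np.float64(0.16003616848869462))
plane [-0.0052 -0.0187  0.1593]
M (array([0.4651, 0.3995, 0.0353]), 2936, np.float64(0.09016015671952768))
rim (array([0.4718, 0.3942, 0.0317]), 113, np.float64(0.15884191412654025))
plane [-0.0066 -0.0611  0.1569]
M (array([0.4709, 0.4009, 0.0385]), 137, np.float64(0.08945277335026935))
t 19.1 pos [0.4726 0.3732 0.1602] q [ 0.5323  0.445   1.6292  0.0423  1.0453 -1.0586] F [ 0.4958 -0.3594 -1.4965] w 0.007328843466468519 ff 57.79619419420669
dp mm [ 1.6426 -1.9389 39.8961] dp after turn [ 1.6133 -0.2223 39.9438] dr [ 0.043   0.0008 -0.0008]
```

```bash
python3 -m creep '{"dp":[[0,-0.6,15],[0,-0.6,12],[0,-0.3,6],[0,-0.1,2],[0,0,0],[0,0,0]],"dr":[[0,0,0],[0,0,0],[0,0,0],[0,0,0],[0,0,0],[0,0,0]],"jaw":[-1,-1,-1,-1,-1,-1]}'
python3 -m creep '{"dp":[[0,0,1],[0,0,1],[0,0,1],[0,0,0],[0,0,0]],"dr":[[0,0,0],[0,0,0],[0,0,0],[0,0,0],[0,0,0]],"jaw":[-1,-1,-1,-1,-1]}'
```

```text
t: 19.85
tool_pos: [0.4721, 0.3728, 0.1244]
orientation: [-0.001, -3.14, -0.066]
ft_force: [-0.7, 0.3, -1.1]
grip_width: 0.0078
finger_force: 57.9
t: 20.48
tool_pos: [0.4718, 0.3728, 0.1211]
orientation: [-0.001, -3.14, -0.066]
ft_force: [-0.3, -0.5, -0.6]
grip_width: 0.0077
finger_force: 57.9
```

```bash
python3 -m creep '{"dp":[[0,0,1],[0,0,0],[0,0,0]],"dr":[[0,0,0],[0,0,0],[0,0,0]],"jaw":[-1,-1,-1]}'
python3 -m creep '{"dp":[[0,0,1],[0,0,0],[0,0,0]],"dr":[[0,0,0],[0,0,0],[0,0,0]],"jaw":[-1,-1,-1]}'
python3 -c "
from h import *
held(.028,.034)"
```

```text
t: 20.85
tool_pos: [0.4719, 0.3728, 0.1202]
orientation: [-0.001, -3.14, -0.066]
ft_force: [-0.7, -0.9, 0.1]
grip_width: 0.0078
finger_force: 58.1
t: 21.22
tool_pos: [0.4723, 0.3726, 0.12]
orientation: [0.001, 3.141, 0.066]
ft_force: [-0.1, -3.7, 6.0]
grip_width: 0.0077
finger_force: 58.9
rim (array([0.4704, 0.3996, 0.0294]), 5404, np.float64(0.11995482944322484))
plane [-0.0101 -0.017   0.1192]
```

```bash
python3 -m creep '{"dp":[[0,0,0],[0,0,0],[0,0,0],[0,0,0],[0,0.6,-15],[0,1.2,-30],[0,1.6,-40],[0,1.2,-30],[0,-40,0],[0,-60,0],[0,-60,0],[0,0,0]],"dr":[[0,0,0],[0,0,0],[0,0,0],[0,0,0],[0,0,0],[0,0,0],[0,0,0],[0,0,0],[0.043,0,0],[0,0,0],[0,0,0],[0,0,0]],"jaw":[-0.7,-0.4,-0.4,-0.4,-0.4,-0.4,-0.4,-0.4,-0.4,-0.4,-0.4,-0.4]}'
python3 - <<'E'
from h import *
for n in("wrist","top","side"):
    p,d=bot.camera(n);P=cloud(n,d)
    for k,c,ro,h in(("L",(.4711,.4003),.052,.06),("M",(.4704,.4),.044,.09),("S",(.4704,.3996),.034,.12)):
        print(n,k,rim(P,c,ro,h))
    q=P[(p[...,0]>150)&(p[...,1]<60)&(p[...,2]<60)&(np.hypot(P[...,0]-.494,P[...,1]-.0205)<.03)]
    if len(q): print(n,"knob",np.median(q,0),q.min(0),q.max(0),len(q))
go(.494,.0205,.15)
E
```

```text
t: 22.78
tool_pos: [0.4716, 0.2094, 0.2337]
orientation: [-0.008, -3.141, 0.003]
ft_force: [0.6, 1.6, -0.1]
grip_width: 0.0254
finger_force: 0.0
wrist L (array([0.4721, 0.404 , 0.0471]), 1357, np.float64(0.060286475911410925))
wrist M (array([0.4677, 0.3957, 0.0344]), 1445, np.float64(0.09021239207985302))
wrist S (array([0.4714, 0.4002, 0.0296]), 1515, np.float64(0.12022970344391103))
wrist knob [0.4954 0.0258 0.0359] [0.4861 0.0166 0.0339] [0.5044 0.0344 0.0375] 154
top L (array([0.4692, 0.4022, 0.0489]), 82, np.float64(0.0590367240446118))
top M (array([0.4904, 0.3553, 0.04  ]), 0, np.float64(nan))
top S (array([0.4796, 0.3549, 0.03  ]), 0, np.float64(nan))
top knob [0.4966 0.02   0.036 ] [0.4838 0.0084 0.0103] [0.5052 0.0303 0.0411] 29
side L (array([0.4715, 0.4039, 0.047 ]), 166, np.float64(0.05920233577201606))
side M (array([0.4704, 0.3999, 0.0383]), 147, np.float64(0.08929975102572751))
side S (array([0.4707, 0.3969, 0.03  ]), 111, np.float64(0.11903348942275505))
side knob [0.4941 0.0203 0.0359] [0.4847 0.0101 0.0331] [0.5032 0.0318 0.0384] 33
t 22.925 pos [0.4723 0.2133 0.2335] q [ 0.291   0.2618  1.71   -0.0001  1.1694 -1.2785] F [ 1.4168  0.0409 -0.3535] w 0.02559631245803429 ff 0.0
dp mm [ -21.8796 -192.8151   83.5091] dp after turn [ -21.6662 -192.843    83.5004] dr [-0.      0.0004 -0.0013]
  return _methods._mean(a, axis=axis, dtype=dtype,
  ret = ret.dtype.type(ret / rcount)
```

```bash
python3 -m creep '{"dp":[[-4,-35,10],[-4,-40,15],[-4,-40,20],[-4,-40,20],[-5,-37,18],[0,0,0],[0,0,0],[0,0,0]],"dr":[[0,0,0],[0,0,0],[0,0,0],[0,0,0],[0,0,0],[0,0,0],[0,0,0],[0,0,0]],"jaw":[-0.1,-0.1,-0.1,-0.1,-0.1,-0.1,-0.1,-0.1]}'
cat >> h.py <<'E'
def knob(h,c=None):
    p,d=bot.camera("wrist");P=cloud("wrist",d)
    m=(p[...,0].astype(int)>110)&(p[...,1]<60)&(p[...,2]<60)&(abs(P[...,2]-h)<.004)
    if c is not None: m&=np.hypot(P[...,0]-c[0],P[...,1]-c[1])<.03
    q=P[m];(x,y),r=cv2.minEnclosingCircle(np.float32(q[:,:2])*1000);print("knob",x,y,r,q.mean(0),np.median(q[:,2]),len(q));return p,P
E
python3 - <<'E'
from h import *
p,P=knob(.036,(.494,.021))
cv2.imwrite("pics/w4.png",p[:,:,::-1])
go(.494,.0205,.037)
E
```

```text
t: 23.92
tool_pos: [0.493, 0.022, 0.1504]
orientation: [0.002, -3.142, 0.001]
ft_force: [0.2, 0.3, -1.0]
grip_width: 0.0385
finger_force: 0.0
knob 494.33245849609375 22.011913299560547 9.265331268310547 [0.491  0.0226 0.0362] 0.03621600857167276 143
t 23.975 pos [0.493  0.0218 0.1504] q [-0.0951  0.334   1.855  -0.0012  0.9525 -1.6663] F [-0.0267 -0.6314  0.5442] w 0.03831234381872298 ff 0.0
dp mm [ -1.0041  -1.235  113.3977] dp after turn [ -1.0093  -1.3418 113.3965] dr [-0.001   0.      0.0011]
```

View pics/w4.png

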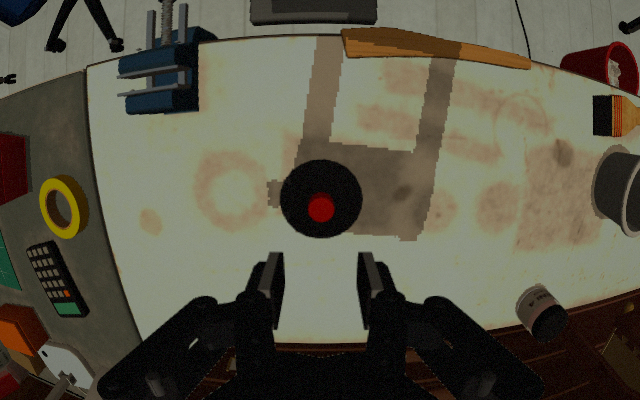

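The wrist view shows the red knob at (320,208), centred between the fingers. I descend onto it.

```bash
python3 -m creep '{"dp":[[-1.3,-0.5,35],[0,0,35],[0,0,25],[0,0,0],[0,0,0]],"dr":[[0,0,0],[0,0,0],[0,0,0],[0,0,0],[0,0,0]],"jaw":[-0.1,-0.1,-0.1,-0.1,-0.1]}'
python3 -c "
from h import *
go(.4943,.0212,.038)"
```

```text
t: 24.6
tool_pos: [0.4945, 0.0204, 0.0557]
orientation: [0.0, 3.141, -0.002]
ft_force: [-0.3, 0.2, 0.2]
grip_width: 0.0384
finger_force: 0.0
t 24.6 pos [0.4945 0.0204 0.0557] q [-0.0977  0.4896  1.9293 -0.0017  0.7224 -1.6671] F [-0.3149  0.2141  0.1584] w 0.03841833886261175 ff 0.0
dp mm [ 0.1923  0.8455 17.6934] dp after turn [ 0.1887  0.8246 17.6944] dr [-0.0012  0.0002 -0.    ]
```

```bash
python3 -m creep '{"dp":[[0,0.8,9],[0,0,9],[0,0,0],[0,0,0],[0,0,0],[0,0,0],[0,0,0],[0,0,0]],"dr":[[0,0,0],[0,0,0],[0,0,0],[0,0,0],[0,0,0],[0,0,0],[0,0,0],[0,0,0]],"jaw":[-0.1,-0.1,-0.1,-1,-1,-1,-1,-1]}' 40
python3 -c "
from h import *
go(.4943,.0212,.038)"
```

```text
t: 25.6
tool_pos: [0.4937, 0.0207, 0.037]
orientation: [-0.001, -3.141, 0.002]
ft_force: [-1.8, -0.1, 2.9]
grip_width: 0.0199
finger_force: 39.4
t 25.6 pos [0.4937 0.0207 0.037 ] q [-0.0971  0.5232  1.9409 -0.0019  0.6784 -1.6656] F [-1.7928 -0.1091  2.851 ] w 0.019903170993921814 ff 39.388185418210924
dp mm [-0.5688  0.468  -1.0426] dp after turn [-0.5702  0.4687 -1.0414] dr [-0.0011 -0.001  -0.0007]
```

```bash
python3 -m creep '{"dp":[[0,0,-15],[0,0,-45],[0,0,-55],[0,0,-55],[0,0,-15],[0,0,0],[0,0,0]],"dr":[[0,0,0],[0,0,0],[0,0,0],[0,0,0],[0,0,0],[0,0,0],[0,0,0]],"jaw":[-1,-1,-1,-1,-1,-1,-1]}'
python3 - <<'E'
from h import *
s=bot.read_state();t=s["tool_pos"]
p,d=bot.camera("wrist");P=cloud("wrist",d);cv2.imwrite("pics/w5.png",p[:,:,::-1])
# disc top at 21 mm below TCP: dark points
m=(abs(P[...,2]-(t[2]-.021))<.006)&(np.hypot(P[...,0]-t[0],P[...,1]-t[1])<.045)&(p.max(2)<80)
q=P[m];(x,y),r=cv2.minEnclosingCircle(np.float32(q[:,:2])*1e3);print("disc",x,y,r,len(q),np.linalg.lstsq(np.c_[q[:,:2]-t[:2],np.ones(len(q))],q[:,2],rcond=None)[0])
go(.4708,.3995,.22)
E
```

```text
t: 26.48
tool_pos: [0.4926, 0.021, 0.2202]
orientation: [-0.001, -3.137, 0.001]
ft_force: [-0.3, 0.9, -0.6]
grip_width: 0.0198
finger_force: 39.3
disc 493.8786315917969 21.267518997192383 37.25568389892578 7399 [-0.0011 -0.0005  0.1954]
t 26.525 pos [0.4925 0.0211 0.22  ] q [-0.0966  0.2439  1.7746 -0.0013  1.1278 -1.6661] F [ 0.1462 -0.0769 -1.4142] w 0.020550599423487397 ff 39.326763439457864
dp mm [ 22.0367 378.4308  -0.2095] dp after turn [ 21.7344 378.4483  -0.0377] dr [-0.0007 -0.0049 -0.0008]
```

View pics/w5.png

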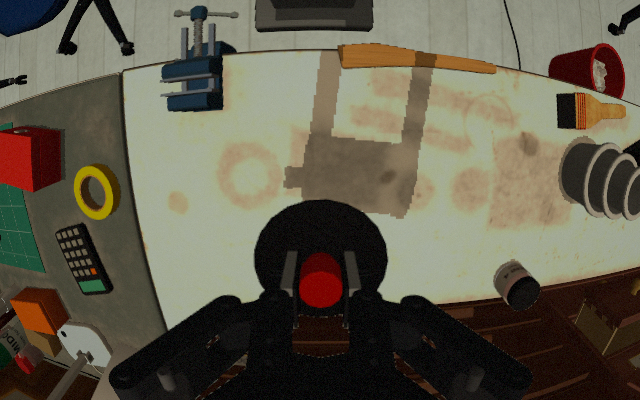

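The lid is held level, its disc centred at about (320,262). Now I take it over to the nest.

```bash
python3 -m creep '{"dp":[[0,25,0],[3,44,0],[3,44,0],[3,44,0],[3,44,0],[3,44,0],[3,44,0],[3,44,0],[2,30,0],[0,15,0],[0,0,0],[0,0,0]],"dr":[[0,0,0],[0,0,0],[0,0,0],[0,0,0],[0,0,0],[0,0,0],[0,0,0],[0,0,0],[0,0,0],[0,0,0],[0,0,0],[0,0,0]],"jaw":[-1,-1,-1,-1,-1,-1,-1,-1,-1,-1,-1,-1]}'
cat >> h.py <<'E'
def disc():
    t=bot.read_state()["tool_pos"];p,d=bot.camera("wrist");P=cloud("wrist",d)
    m=(abs(P[...,2]-(t[2]-.025))<.006)&(np.hypot(P[...,0]-t[0],P[...,1]-t[1])<.045)&(p.max(2)<80)
    q=P[m];(x,y),r=cv2.minEnclosingCircle(np.float32(q[:,:2])*1e3);print("disc",x,y,r,len(q),np.linalg.lstsq(np.c_[q[:,:2]-t[:2],np.ones(len(q))],q[:,2],rcond=None)[0]);return P
E
python3 - <<'E'
from h import *
P=disc();print("S",rim(P,(.471,.3995),.034,.12),"M",rim(P,(.471,.3995),.044,.09))
for n in("side","top"):
    p,d=bot.camera(n);Q=cloud(n,d);print(n,rim(Q,(.471,.3995),.034,.12))
go(.4697,.3993,.1486)
E
```

```text
t: 28.02
tool_pos: [0.4711, 0.3976, 0.2208]
orientation: [-0.002, -3.139, 0.004]
ft_force: [0.1, -0.2, 0.8]
grip_width: 0.0204
finger_force: 39.4
disc 472.5987854003906 397.78387451171875 37.188941955566406 7237 [ 0.0001 -0.0027  0.1962]
S (array([0.4723, 0.4002, 0.0305]), 1217, np.float64(0.12019244017059404)) M (array([0.472 , 0.4016, 0.04  ]), 1629, np.float64(0.09024801423925707))
side (array([0.4709, 0.3976, 0.0299]), 110, np.float64(0.11884835896711676))
top (array([0.4707, 0.3991, 0.0303]), 141, np.float64(0.11932765983269134))
t 28.175 pos [0.4714 0.3978 0.2214] q [ 0.5893  0.4124  1.5088 -0.0006  1.2222 -0.9793] F [ 0.638   0.0802 -0.5592] w 0.020145547934194565 ff 39.36891277553514
dp mm [ 1.6602  1.5544 72.8361] dp after turn [ 1.7469  1.4509 72.8362] dr [-0.0015 -0.0012 -0.002 ]
```

```bash
python3 -m creep '{"dp":[[0.7,1.6,10],[0,0,15],[0,0,15],[0,0,10],[0,0,0],[0,0,0]],"dr":[[0,0,0],[0,0,0],[0,0,0],[0,0,0],[0,0,0],[0,0,0]],"jaw":[-1,-1,-1,-1,-1,-1]}'
python3 - <<'E'
from h import *
P=disc();print("S",rim(P,(.471,.3995),.034,.12),"M",rim(P,(.471,.3995),.044,.09),"L",rim(P,(.471,.3995),.052,.06))
go(.4697,.3993,.1486)
E
```

```text
t: 28.92
tool_pos: [0.4708, 0.4007, 0.1716]
orientation: [-0.001, -3.141, 0.001]
ft_force: [0.3, 0.5, -0.5]
grip_width: 0.0202
finger_force: 39.4
disc 471.91107177734375 401.1856994628906 36.979793548583984 7250 [ 0.0019 -0.0006  0.147 ]
S (array([0.4764, 0.4005, 0.0361]), 722, np.float64(0.11995202392382975)) M (array([0.4724, 0.4017, 0.0401]), 2279, np.float64(0.09025145302788792)) L (array([0.4731, 0.4025, 0.0488]), 1942, np.float64(0.06027368328230473))
t 28.975 pos [0.4709 0.4008 0.1719] q [ 0.5937  0.4643  1.5585 -0.0004  1.1193 -0.9762] F [-0.265  -0.8022 -0.0097] w 0.01995486810200232 ff 39.369807578623295
dp mm [ 1.1706 -1.4897 23.3109] dp after turn [ 1.1768 -1.5014 23.3099] dr [-0.0005 -0.0002 -0.0007]
```

```bash
python3 -m creep '{"dp":[[0.4,-1.2,5],[0,0,6],[0,0,3],[0,0,2],[0,0,0],[0,0,0]],"dr":[[0,0,0],[0,0,0],[0,0,0],[0,0,0],[0,0,0],[0,0,0]],"jaw":[-1,-1,-1,-1,-1,-1]}'
python3 -m creep '{"dp":[[0,0,1],[0,0,1],[0,0,1],[0,0,0],[0,0,0]],"dr":[[0,0,0],[0,0,0],[0,0,0],[0,0,0],[0,0,0]],"jaw":[-1,-1,-1,-1,-1]}'
```

```text
t: 29.72
tool_pos: [0.4702, 0.3994, 0.1555]
orientation: [-0.001, -3.141, 0.002]
ft_force: [-0.4, -0.0, -1.1]
grip_width: 0.02
finger_force: 39.4
t: 30.35
tool_pos: [0.4701, 0.3993, 0.1524]
orientation: [-0.001, -3.141, 0.002]
ft_force: [-0.0, 0.3, -0.3]
grip_width: 0.0202
finger_force: 39.4
```

```bash
python3 -m creep '{"dp":[[0,0,1],[0,0,1],[0,0,0],[0,0,0]],"dr":[[0,0,0],[0,0,0],[0,0,0],[0,0,0]],"jaw":[-1,-1,-1,-1]}'
```

```text
t: 30.85
tool_pos: [0.4701, 0.3993, 0.1504]
orientation: [-0.001, -3.141, 0.002]
ft_force: [0.1, -0.6, 0.8]
grip_width: 0.0203
finger_force: 39.4
```

No contact so far and the plug has entered the mouth, so I continue in fine steps.

```bash
python3 -m creep '{"dp":[[0,0,1],[0,0,0],[0,0,0]],"dr":[[0,0,0],[0,0,0],[0,0,0]],"jaw":[-1,-1,-1]}'
python3 -m creep '{"dp":[[0,0,1],[0,0,0],[0,0,0]],"dr":[[0,0,0],[0,0,0],[0,0,0]],"jaw":[-1,-1,-1]}'
python3 -c "
from h import *
disc()"
```

```text
t: 31.22
tool_pos: [0.4701, 0.3993, 0.1494]
orientation: [-0.001, -3.141, 0.002]
ft_force: [-0.1, 0.3, -2.2]
grip_width: 0.0203
finger_force: 39.4
t: 31.6
tool_pos: [0.4704, 0.3995, 0.1491]
orientation: [-0.001, -3.141, 0.001]
ft_force: [-0.7, -1.5, 4.6]
grip_width: 0.0202
finger_force: 40.0
disc 471.35223388671875 399.5361328125 37.07865524291992 7259 [-0.0004 -0.0009  0.1242]
```

```bash
python3 -m creep '{"dp":[[0,0,0],[0,0,0],[0,0,0],[0,0,0],[0,0,-15],[0,0,-30],[0,0,-40],[0,0,-20],[0,-50,0],[0,-50,0],[0,-50,0],[0,0,0]],"dr":[[0,0,0],[0,0,0],[0,0,0],[0,0,0],[0,0,0],[0,0,0],[0,0,0],[0,0,0],[0,0,0],[0,0,0],[0,0,0],[0,0,0]],"jaw":[-0.4,-0.2,-0.1,-0.1,-0.1,-0.1,-0.1,-0.1,-0.1,-0.1,-0.1,-0.1]}'
python3 -m creep '{"dp":[[0,0,0],[0,0,0],[0,0,0]],"dr":[[0,0,0],[0,0,0],[0,0,0]],"jaw":[-0.1,-0.1,-0.1]}'
python3 - <<'E'
from h import *
for n in("wrist","side"):
    p,d=bot.camera(n);P=cloud(n,d);cv2.imwrite(f"pics/e_{n}.png",p[:,:,::-1])
    near=np.hypot(P[...,0]-.471,P[...,1]-.3995)
    q=P[(p.max(2)<70)&(near<.045)&(abs(P[...,2]-.124)<.006)];(x,y),r=cv2.minEnclosingCircle(np.float32(q[:,:2])*1e3)
    print(n,"disc",x,y,r,np.linalg.lstsq(np.c_[q[:,:2]-[.471,.3995],np.ones(len(q))],q[:,2],rcond=None)[0])
    k=P[(p[...,0]>110)&(p[...,1]<60)&(near<.03)];print("knob",np.median(k,0))
    for a in((.044,.09),(.052,.06)): print(rim(P,(.471,.3995),*a))
E
```

```text
t: 33.15
tool_pos: [0.4699, 0.2467, 0.2548]
orientation: [-0.007, -3.141, 0.003]
ft_force: [0.4, 0.6, -0.7]
grip_width: 0.0384
finger_force: 0.0
t: 33.52
tool_pos: [0.4701, 0.2504, 0.2536]
orientation: [0.001, -3.141, 0.001]
ft_force: [0.3, -0.5, -0.3]
grip_width: 0.0385
finger_force: 0.0
wrist disc 470.8274841308594 398.9995422363281 37.03273010253906 [0.0002 0.0033 0.1242]
knob [0.4709 0.399  0.1481]
(array([0.4719, 0.4022, 0.0404]), 1250, np.float64(0.08978810676272443))
(array([0.472 , 0.4029, 0.0481]), 1236, np.float64(0.05978718206762182))
side disc 471.86968994140625 397.5184020996094 39.416229248046875 [-0.0055 -0.0041  0.1239]
knob [0.4701 0.3924 0.1442]
(array([0.4717, 0.403 , 0.0392]), 139, np.float64(0.08952155484401159))
(array([0.472 , 0.4046, 0.0472]), 164, np.float64(0.059406805376068295))
```

View pics/e_side.png

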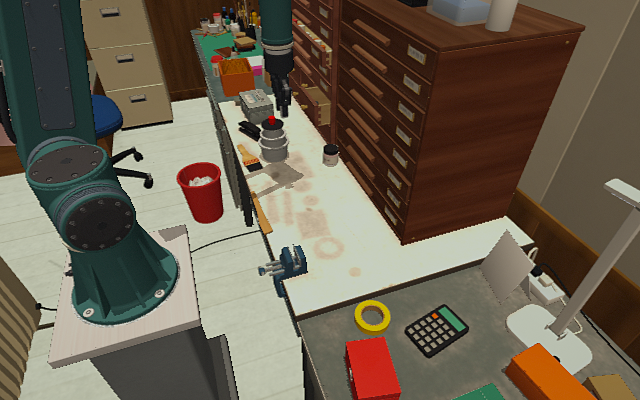

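The side view shows the nest with its lid seated at about (272,138). The jar (331,153), tape (373,316) and spatula are undisturbed, and the gripper is clear. I hand it in.

```bash
python3 -c "
from plant import bot
print(bot.sign_off())"
```

```text
the job is handed in; nothing more can be done
None
```

The three beakers are nested in the large one with the lid seated level on top, the bystanders look undisturbed and the gripper is clear; I handed the job in at about 34 s, and no verdict came back.

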